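# Dock the conductivity housing on the test slide

## Robot

A 6-joint arm with a two-finger parallel gripper is mounted at the origin on the work surface. World frame = base frame: x ahead of the robot, y to its left, z up, the work surface at z = 0. Lengths are in m, angles in rad, forces in N, time in s.
With the tool pointing down it reaches from about 0.425 to 0.95 m from the base axis. Payload 14.7 kg.
Tool frame: the origin (TCP) lies midway between the tips of the shut fingers; the grasp point (between the pads) lies 19 mm behind it (env.grip_depth is the distance from the TCP to the grasp point, in m); z points along the fingers, y is the direction in which the jaws open and shut (so a half turn about z gives the same grasp; the last joint's range is limited). The gripper opens to 85 mm and grips with 20 to 120 N. Pads are 22 mm wide; open, the fingers measure 114 mm over their backs; the gripper's body (76 mm by 85 mm) begins 54 mm behind the grasp point. The pads swing forward as they close: fully open they stand 13 mm farther back than shut.
Start: joints at [1.112, 0.48, 1.596, -0, 1.065, -0.047], TCP at [0.26, 0.596, 0.231] pointing down, gripper open.
Joint ranges: [-2.75, 2.75], [-0.82, 2.05], [0.23, 2.67], [-1.56, 4.7], [0.09, 2.69], [-2.92, 2.92]. Speed limits (rad/s): [1.89, 1.89, 2.39, 3.01, 3.01, 3.01].

## Interface

Orientations are given as a unit quaternion [w, x, y, z].
In Python, from station import env gives the robot as it stands. The module is installed in compiled form; this text tells all that it offers. Calls block until the motion is done:
- env.move_to(position, orientation): joint-space move of the TCP to a pose.
- env.move_straight(position, orientation=None, vel=0.15, force_limit=None): straight line of the TCP; orientation=None keeps the orientation; vel is the mean speed in m/s. With force_limit (N) it stops when the force on the tool has changed by that much, and returns True; else False.
- env.set_joints(angles): joint-space move.
- env.gripper_open() and env.gripper_close(strength=None): open the fingers fully, or close them until they stop; strength is the grip in N (None keeps the last).
- env.sleep(seconds).
- env.ik(position, orientation): joint angles nearest the present ones, or None.
- env.read_state(): the state.
- env.camera(name): name is "scene" or "top" or "wrist"; returns a dict with "image" (384x512x3 uint8, blue, green, red), "depth" (384x512 float32, m along the optical axis (not along the pixel's ray), 0 where there is no reading), "mtx" (3x3 intrinsics, pixels), "xyz" and "rotation" of the camera in the world. Camera axes: x right, y down, z forward; pixel columns grow to the right and rows downward; lengths in m; the calibration is good to about 2 mm. A picture is of the moment at which its call begins.
A pose or a line that the arm cannot do raises env.Unreachable and nothing moves.
- env.close_job(): hands the job in, once; it reports no verdict.
The state is a dict: "clock": time; "q": joint angles; "joint_vel": joint speeds; "joint_torque": joint torques, N m; "tool_pos": TCP position; "ee_rot": TCP orientation; "contact_force": force on the tool from outside, world axes, zero at the start; "wrist_torque": the same for the moment, N m; "width": finger opening in m.
Only numpy, scipy, OpenCV 4.12 (cv2) and the standard library are available. Lean on these libraries where they do the work, as an engineer would, in place of code of your own. Each camera call takes 0.05 s, during which the arm holds its last target. There are 200 camera calls.

## Task

Gently push the white carrier board along its rails with the fingertips until it drops into its locating notches and sits fully home, level and flush with the side rails; then press the steel button on the black test box fully down and let it come back up. Press the button only once the board is home, never lift or tip the board off its rails, do not touch the titanium housing it carries, and leave the loose things on the bench where they are.

Things in the scene. Friction and masses are not known exactly. Their poses are not given: they have to be found in the camera images.
- slide: Docking slide fixed to the bench: base plate 150 x 450 mm with two steel rails along its y. Origin: on the bench top, under the middle of the board's home; +y is the way to push, z up. Rails run y = -215 to 100 mm: running ledges (|x| 40 to 63.5 mm, top z = 26) and side fences outside them (to |x| 71.5 mm, top z = 38). Ledge notches 18 mm long, 7 mm deep, upright ends, at y = -70 and 70 mm
- board: Loose white nylon board, 124 (x) x 200 mm (y), axes as the slide's, 1.5 mm side play, about 0.85 kg loaded, slides at 4 to 8 N. Origin: middle of its underside, at the foot of its two cross battens (14 mm long, 9 mm high, at y = -70, 70). In the slide's frame it starts at y = -115 to -60, z = 26 mm, its top 7 mm above the fences; home: y = 0 (2 mm play), z = 19 mm, flush, stopped hard by the notches
- finger_plate (a point): middle of the outer (-y) face of the upright white finger plate at the board's -y end, the face to push; 110 mm wide, inner side sloping down at 45 degrees. It stands 27 mm above the board's top, its face flush with the board's end. This point is 100 mm behind the board's origin (in y) and 32 mm above it; the plate's top edge is 14 mm higher. Push gently (well under 60 N)
- housing: Polished titanium conductivity housing clamped along the board's middle in two white nylon blocks (60 mm wide, to 47 mm above the board's top): tube of 42 mm diameter, end cap 47 mm. Origin: on its axis, 45 mm above the board's origin; reaches in y from -65 mm (white cell) to 124 mm (brass connector, 14 mm thick). Not to be touched
- test_box: Black test box on the +y end of the slide, 85 (x) x 95 mm (y) x 70 mm high, its flat top 78 mm above the bench. Origin: middle of its underside. On its -y face, between y = -65 and -47 mm, an open contact fork 29 mm wide, top 72 mm above the bench, into which the housing's connector drops
- test_button (a joint): travel of the push button on the test box, 0 when up, 0.006 m fully down; it springs back; about 5 N holds it fully down
- test_button_top (a point): middle of the top face of the round steel push button on the test box, 26 mm in diameter, pressed straight down; 22 mm above the box's flat top
- shackle: loose bronze shackle lying on the bench, about 75 x 80 mm and 18 mm high, origin on the bench under its middle; a bystander
- nylon_block: loose white nylon mounting block, 65 x 45 x 34 mm with an upright bore of 22 mm, origin at the middle of its underside; a bystander
- end_cap: loose titanium end cap, a stepped disc of 56 mm diameter and 24 mm high, origin at the middle of its underside; a bystander

How it is judged:
By the outcome, as a careful person would: the job done as asked, in the order asked, and still so for the second after the job is handed in, with the robot touching nothing.
It also fails if it takes over 43 s, if anything falls off the work surface, if the arm or the gripper's body presses on something with over 40 N, if the wrist force passes 120 N, or if a joint passes its speed limit or range.

## Working session

There is one attempt and no reset: what is moved stays moved. The work goes in short steps, each a Python script; the robot and the scene stay as the last script left them, time stands still between calls to the robot, and variables do not carry over. Pictures are saved under pics/ and viewed, about 8 in all and at most 12, crops included, and the job is handed in when it is done.

```bash
mkdir -p pics; cat > h.py <<'E'
import numpy as np, cv2
from station import env
def P(c,uv,z):
    d=c["rotation"]@np.linalg.solve(np.array(c["mtx"]),[uv[0],uv[1],1.]); o=np.array(c["xyz"]); return o+d*(z-o[2])/d[2]
def cloud(c):
    v,u=np.mgrid[:384,:512]; K=np.array(c["mtx"]); D=c["depth"]
    p=np.stack([(u-K[0,2])/K[0,0]*D,(v-K[1,2])/K[1,1]*D,D],-1)
    return p@np.array(c["rotation"]).T+np.array(c["xyz"])
E
python3 - <<'E'
from h import *
a=[env.camera(n) for n in("scene","top")]
for n,c in zip(("scene","top"),a):
    cv2.imwrite(f"pics/{n}0.png",c["image"]); print(n,c["xyz"],c["rotation"],c["mtx"])
    np.savez(f"{n}0.npz",**c)
print(env.read_state())
E
```

```text
scene [1.13925487 0.30512084 0.69002166] [-0.21682894  0.54462354  0.75628373 -0.29052594] [[372.5319958    0.         260.75752093]
 [  0.         372.5319958  198.1356997 ]
 [  0.           0.           1.        ]]
top [0.52059393 0.10989576 0.99924099] [ 0.03333772 -0.6970667   0.71540422 -0.03440088] [[392.67701334   0.         256.60460729]
 [  0.         392.67701334 187.93538551]
 [  0.           0.           1.        ]]
{'clock': 0.1, 'q': array([ 1.11242290e+00,  4.80785058e-01,  1.59679192e+00,  5.00892948e-06,
        1.06509339e+00, -4.65944387e-02]), 'joint_vel': array([ 0.00077982, -0.00069693, -0.00193577, -0.00086707, -0.00192638,
        0.00035106]), 'joint_torque': array([ 6.53067964e-04, -9.52264452e+01, -4.31038284e+01, -1.62386168e-04,
        5.00358059e-03, -5.90983245e-05]), 'tool_pos': array([0.25997406, 0.59535683, 0.23073329]), 'ee_rot': array([-1.36732077e-04,  2.04439107e-01,  9.78879135e-01, -5.21222868e-04]), 'contact_force': array([-0.62607732, -0.75697404, -0.9766405 ]), 'wrist_torque': array([0.00055406, 0.02570915, 0.01212999]), 'width': 0.08560524743441661}
```

View pics/top0.png

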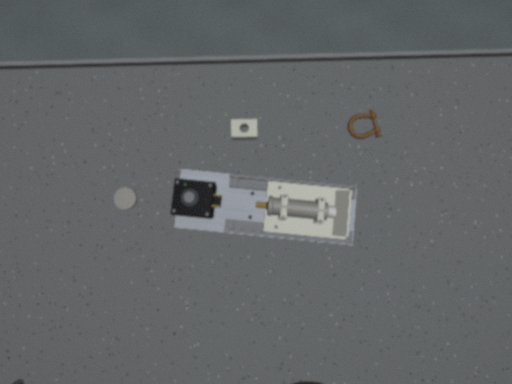

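View pics/scene0.png

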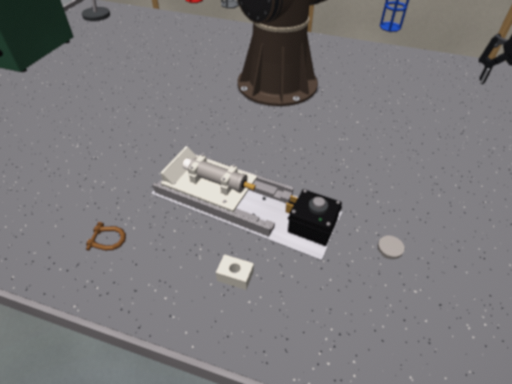

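```bash
python3 - <<'E'
s=open('h.py').read()
s=s.replace("def P(","""from scipy.spatial.transform import Rotation as R
def cam(n):
    c=dict(env.camera(n)); return fix(c)
def fix(c):
    q=np.array(c["rotation"]); c["rotation"]=R.from_quat(q[[1,2,3,0]]).as_matrix() if q.shape==(4,) else q; return c
def P(""",1)
open('h.py','w').write(s)
E
python3 - <<'E'
from h import *
c=fix(dict(np.load("top0.npz"))); im=c["image"]; X=cloud(c)
print(np.round(X[199,170:200:10],3), np.round(X[213,300:360:4],3).tolist())
reg=np.zeros((384,512),bool); reg[165:250,165:365]=1
def rect(m,z,n):
    cs,_=cv2.findContours(m.astype(np.uint8),0,2); k=max(cs,key=cv2.contourArea)
    w=np.array([P(c,p[0],z)[:2] for p in k]).astype(np.float32)
    r=cv2.minAreaRect(w*1000); print(n,np.round(r,2).tolist() if 0 else r, cv2.boundingRect(k)); return k
hsv=cv2.cvtColor(im,cv2.COLOR_BGR2HSV)
blk=reg&(im.max(2)<45); blk[:,225:]=0
blk=cv2.morphologyEx(blk.astype(np.uint8),3,np.ones((9,9)))
rect(blk,.078,"box")
b,g,r=[im[...,i].astype(int) for i in range(3)]
br=reg&(r>b+8)&(r>150)
br=cv2.morphologyEx(br.astype(np.uint8),3,np.ones((9,9))); rect(br,.045,"board")
pl=reg&(im.min(2)>110); rect(cv2.morphologyEx(pl.astype(np.uint8),3,np.ones((5,5))),.008,"all")
o=im.copy(); o[blk>0]=(0,0,255); o[(br>0)]=(0,255,0)
cv2.imwrite("pics/m.png",np.vstack([cv2.resize(k[160:250,165:365],None,fx=4,fy=3.3,interpolation=0) for k in (im,o)]))
E
```

```text
[[0.594 0.328 0.002]
 [0.588 0.288 0.076]
 [0.585 0.26  0.103]] [[0.547, 0.008, 0.087], [0.547, -0.001, 0.09], [0.547, -0.01, 0.087], [0.547, -0.019, 0.088], [0.546, -0.028, 0.089], [0.546, -0.037, 0.093], [0.546, -0.047, 0.09], [0.546, -0.057, 0.084], [0.545, -0.067, 0.084], [0.546, -0.082, 0.053], [0.546, -0.09, 0.059], [0.545, -0.099, 0.065], [0.545, -0.107, 0.07], [0.546, -0.13, 0.014], [0.546, -0.143, 0.004]]
box ((588.1309814453125, 250.21322631835938), (108.51943969726562, 78.84673309326172), 82.97132873535156) (172, 181, 48, 36)
board ((557.7792358398438, -3.3534469604492188), (172.1765594482422, 116.17024230957031), 82.66951751708984) (266, 182, 75, 54)
all ((580.017578125, 84.99818420410156), (456.05926513671875, 179.34593200683594), 82.80139923095703) (174, 168, 184, 78)
```

View pics/m.png

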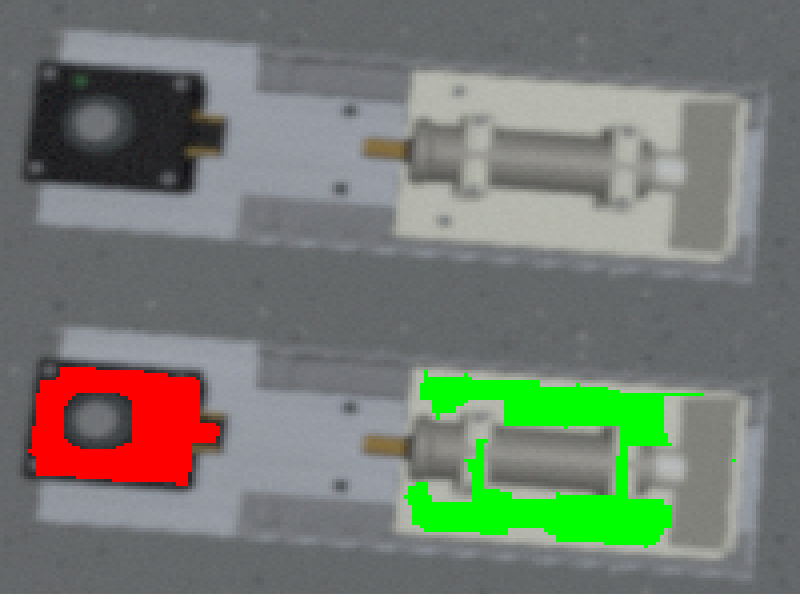

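```bash
cat >> h.py <<'E'
def slideframe(pts,yaw): # world xy -> slide axes (rotated, unshifted)
    cs,sn=np.cos(yaw),np.sin(yaw); return np.stack([pts[...,0]*cs+pts[...,1]*sn,-pts[...,0]*sn+pts[...,1]*cs,pts[...,2]],-1)
E
python3 - <<'E'
from h import *
c=fix(dict(np.load("top0.npz"))); im=c["image"]; X=cloud(c)
reg=np.zeros((384,512),bool); reg[165:250,165:365]=1
for n,lo,hi in(("box",.072,.081),("brd",.041,.048),("btn",.097,.106),("any",.03,.2),("base",.005,.2)):
    m=reg&(X[...,2]>lo)&(X[...,2]<hi)
    if n in("box","btn"): m[:,225:]=0
    m=cv2.morphologyEx(m.astype(np.uint8),2,np.ones((2,2)))>0
    p=X[m]; r=cv2.minAreaRect((p[:,:2]*1000).astype(np.float32)); print(n,m.sum(),np.median(p[:,2]),r,p.mean(0))
yaw=-np.deg2rad(7.2)
S=slideframe(X,yaw)
mm=reg&(X[...,2]>.02)
for v in range(184,236,5):
    row=[(int(u),*(S[v,u]*1000).round().astype(int).tolist()) for u in range(338,358) if S[v,u,2]>.01]
    print(v,row[-9:])
# cross-section across the rails mid-board & ahead
for u in (250,290,):
    print(u,[tuple((S[v,u]*1000).round().astype(int).tolist()) for v in range(170,245,2)])
b=reg&(X[...,2]>.097)&(X[...,2]<.106); b[:,225:]=0
print("button slide",S[b].mean(0), X[b].mean(0), S[b].min(0),S[b].max(0))
E
```

```text
box 929 0.07897431234880326 ((580.0921630859375, 203.82101440429688), (204.6177215576172, 87.06059265136719), 80.69599914550781) [0.58681459 0.25411266 0.08802921]
brd 1787 0.046191252710506836 ((555.1698608398438, -5.516670227050781), (221.69705200195312, 127.11740112304688), 83.61153411865234) [ 0.5532822  -0.00216361  0.04882761]
btn 96 0.10065803668517925 ((590.2822875976562, 261.55084228515625), (21.370197296142578, 22.435604095458984), 88.20536804199219) [0.5896508  0.26162589 0.09956564]
any 6902 0.05518261100416072 ((568.9431762695312, 88.64938354492188), (462.8100891113281, 148.5058135986328), 83.13553619384766) [0.56230183 0.05443597 0.06586517]
base 10739 0.04517904719774002 ((567.969970703125, 88.24400329589844), (463.64508056640625, 151.42625427246094), 83.00083923339844) [0.56506404 0.0879017  0.04853917]
184 [(338, 624, -15, 39), (339, 625, -18, 37), (340, 624, -20, 41), (341, 625, -22, 39), (342, 625, -25, 37), (343, 625, -27, 39), (344, 626, -30, 36), (345, 626, -32, 40)]
189 [(347, 613, -36, 49), (348, 613, -38, 50), (349, 616, -46, 26), (350, 616, -48, 28), (351, 6
[... 2486 characters left out ...]
102, 0), (637, 102, 2), (632, 101, 0), (623, 103, 36), (618, 103, 34), (612, 103, 47), (606, 103, 49), (602, 102, 49), (597, 102, 45), (592, 101, 46), (587, 101, 45), (582, 101, 49), (578, 100, 43), (570, 103, 88), (565, 102, 89), (560, 102, 91), (555, 102, 93), (551, 102, 94), (546, 101, 97), (542, 100, 86), (537, 99, 84), (534, 96, 44), (529, 95, 46), (524, 95, 49), (520, 95, 47), (515, 94, 46), (510, 94, 44), (505, 93, 46), (500, 93, 48), (496, 92, 47), (491, 91, 40), (486, 91, 37), (481, 88, 8), (475, 87, 3), (470, 86, 0), (465, 86, -1)]
button slide [0.55420416 0.33579421 0.10086983] [0.59192027 0.26368617 0.10086983] [0.54267286 0.32347292 0.09712205] [0.56668237 0.34792927 0.10522376]
```

```bash
cat >> h.py <<'E'
yaw=np.deg2rad(-7.0); ex=np.array([np.cos(yaw),np.sin(yaw)]); ey=np.array([-np.sin(yaw),np.cos(yaw)])
btn=np.array([.5919,.2637])
a=(np.pi/2+yaw)/2; Q=[0,np.cos(a),np.sin(a),0]
def at(d,z,l=0.): return [*(btn+ey*d+ex*l),z]   # d: along push from the button centre
def st(msg=""):
    s=env.read_state(); p=np.array(s["tool_pos"]); print(msg,"t%.2f"%s["clock"],"d=%.4f l=%.4f z=%.4f"%((p[:2]-btn)@ey,(p[:2]-btn)@ex,p[2]),"F",np.round(s["contact_force"],1)); return s
E
python3 - <<'E'
from h import *
for q in (Q,[0,-np.sin(a),np.cos(a),0]):
    for d,z in((-.41,.2),(-.41,.047),(-.29,.047),(0,.2),(0,.09)): print(d,z,np.round(env.ik(at(d,z),q),2))
env.gripper_close(20)
env.move_to(at(-.41,.17),Q); st()
c=cam("wrist"); cv2.imwrite("pics/w1.png",c["image"])
env.move_straight(at(-.41,.047),vel=.12); st()
c=cam("scene"); cv2.imwrite("pics/s1.png",c["image"][120:260,100:400])
E
```

```text
-0.41 0.2 [-0.31  0.39  1.84 -0.    0.91 -0.19]
-0.41 0.047 [-0.31  0.61  1.95 -0.    0.59 -0.19]
-0.29 0.047 [-0.1   0.61  1.96 -0.    0.58  0.02]
0 0.2 [ 0.37  0.51  1.63 -0.    1.    0.49]
0 0.09 [ 0.37  0.64  1.72 -0.    0.79  0.49]Traceback (most recent call last):
  File "<stdin>", line 3, in <module>
    return _wrapfunc(a, 'round', decimals=decimals, out=out)
    return _wrapit(obj, method, *args, **kwds)
    result = getattr(arr, method)(*args, **kwds)
TypeError: unsupported operand type(s) for *: 'NoneType' and 'float'
```

```bash
python3 - <<'E'
from h import *
env.gripper_close(20)
env.move_to(at(-.41,.17),Q); st()
c=cam("wrist"); w=c["image"]
env.move_straight(at(-.41,.047),vel=.12); st()
c=cam("scene"); s=cv2.resize(c["image"][130:250,130:350],None,fx=2.3,fy=2.3)
w=cv2.resize(w,(400,300)); o=np.zeros((300+s.shape[0],max(400,s.shape[1]),3),np.uint8); o[:300,:400]=w; o[300:,:s.shape[1]]=s
cv2.imwrite("pics/s1.png",o)
E
```

```text
t3.66 d=-0.4093 l=0.0002 z=0.1701 F [ 0.6  0.2 -0.1]
 t4.88 d=-0.4101 l=0.0004 z=0.0476 F [ 0.5  0.  -0.8]
```

View pics/s1.png

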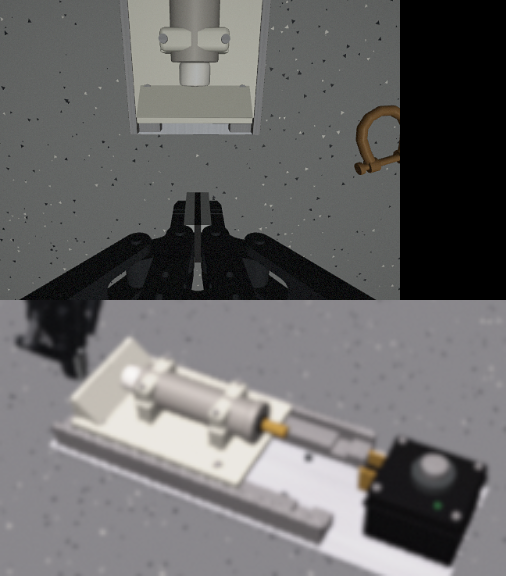

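The wrist view (upper) shows the fingers (x≈198) centred on the finger plate (x 138–253). The scene view (lower) shows the fingertips clear behind the board. Now I'll push.

```bash
python3 - <<'E'
from h import *
hit=env.move_straight(at(-.37,.047),vel=.03,force_limit=3); st(f"contact {hit}")
d=(np.array(env.read_state()["tool_pos"])[:2]-btn)@ey
for i in range(3):
    hit=env.move_straight(at(d+.02*(i+1),.047),vel=.03,force_limit=25); st(hit)
    if hit: break
c=cam("wrist"); s=c["image"]
cv2.imwrite("pics/w2.png",s); np.savez("w2.npz",**c)
E
```

```text
contact True t5.72 d=-0.3882 l=-0.0002 z=0.0468 F [ 1.4 -0.2 -0.8]
False t6.56 d=-0.3681 l=0.0001 z=0.0471 F [0.3 0.7 0.5]
False t7.38 d=-0.3482 l=0.0001 z=0.0471 F [ 0.4 -1.1  0.7]
False t8.19 d=-0.3283 l=0.0001 z=0.0470 F [-0.8 -2.2  2.1]
```

```bash
python3 - <<'E'
from h import *
d=-.3283
hit=env.move_straight(at(-.27,.047),vel=.02,force_limit=18); st(hit)
for n in("top","scene"):
    c=cam(n); np.savez(n+"3.npz",**c); cv2.imwrite(f"pics/{n}3.png",c["image"])
t=cv2.resize(cv2.imread("pics/top3.png")[165:250,165:365],None,fx=3.5,fy=3.5); s=cv2.resize(cv2.imread("pics/scene3.png")[140:250,150:350],(700,290))
cv2.imwrite("pics/c3.png",np.vstack([t,s]))
E
```

```text
True t10.03 d=-0.2916 l=0.0002 z=0.0469 F [ 0.2 -8.1  5.4]
```

View pics/c3.png

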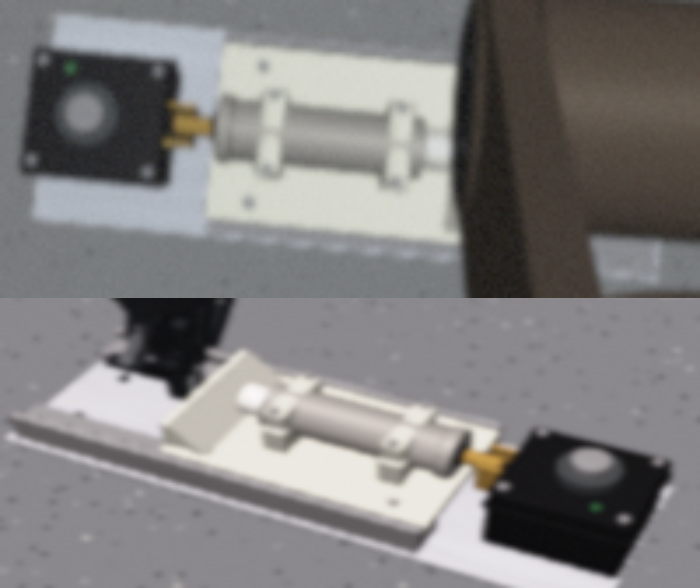

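Connector is in the fork and the push stopped against something firm. I'll back off and check that the board is level and flush.

```bash
cat > chk.py <<'E'
from h import *
def check():
    c=cam("scene"); X=cloud(c); S=X.copy(); p=X[...,:2]-btn
    S[...,0]=p@ex; S[...,1]=p@ey
    def z(x0,x1,y0,y1):
        m=(S[...,0]>x0)&(S[...,0]<x1)&(S[...,1]>y0)&(S[...,1]<y1)&(S[...,2]>.03)&(S[...,2]<.055); return int(m.sum()),round(float(np.median(S[m][:,2]))*1000,1) if m.any() else None
    for y0 in (-.25,-.225,-.2,-.175,-.15,-.125,-.1): print(round(y0,3),"board+x",z(.035,.057,y0,y0+.025),"board-x",z(-.057,-.038,y0,y0+.025),"fence+x",z(.0655,.0705,y0,y0+.025))
    return c
E
python3 - <<'E'
from chk import *
st("before"); env.move_straight(at(-.32,.047),vel=.08); st("back")
env.move_straight(at(-.32,.16),vel=.2)
c=check(); w=cam("wrist")
t=cv2.resize(c["image"][140:250,150:350],(700,320)); s=cv2.resize(w["image"][:220],(620,270)); s=cv2.copyMakeBorder(s,0,0,0,80,0)
cv2.imwrite("pics/c4.png",np.vstack([t,s])); st()
E
```

```text
before t10.12 d=-0.2916 l=0.0002 z=0.0469 F [-0.8 -5.9  5. ]
back t10.63 d=-0.3205 l=-0.0001 z=0.0469 F [-0.5  0.7  0.6]
-0.25 board+x (71, 37.7) board-x (6, 39.0) fence+x (28, 36.2)
-0.225 board+x (79, 37.7) board-x (7, 38.3) fence+x (32, 36.7)
-0.2 board+x (76, 37.5) board-x (13, 37.5) fence+x (32, 36.4)
-0.175 board+x (76, 37.5) board-x (11, 37.7) fence+x (26, 36.8)
-0.15 board+x (80, 37.5) board-x (1, 37.7) fence+x (32, 36.2)
-0.125 board+x (81, 37.5) board-x (10, 37.9) fence+x (31, 36.8)
-0.1 board+x (62, 37.7) board-x (38, 37.7) fence+x (22, 36.4)
 t11.45 d=-0.3199 l=-0.0010 z=0.1585 F [-0.7 -0.   0.2]
```

View pics/c4.png

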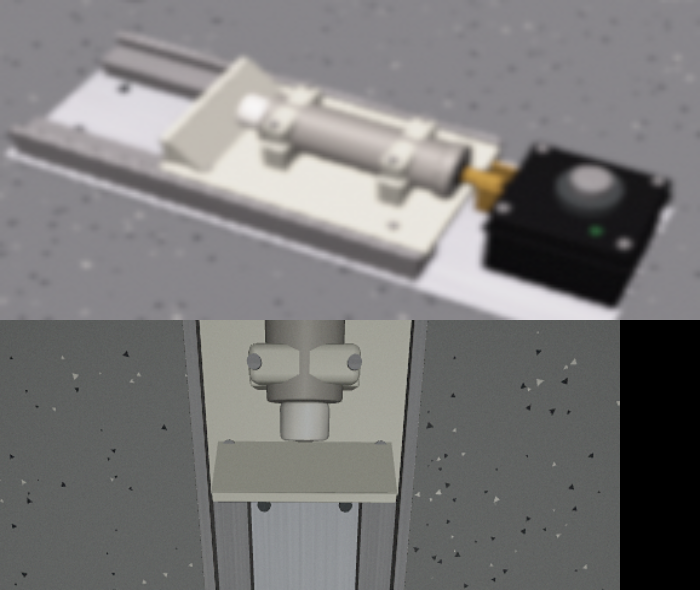

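The board is home: level (37.5–38 mm top along both sides) and flush with the fences. Next is the button.

```bash
python3 - <<'E'
from chk import *
env.move_straight(at(-.32,.2),vel=.2)
env.move_straight(at(0,.2),Q,vel=.2)
env.move_straight(at(0,.112),vel=.1); st("above")
h=env.move_straight(at(0,.085),vel=.015,force_limit=15); st(f"down {h}")
env.sleep(.3); st("hold")
c=cam("scene"); 
env.move_straight(at(0,.12),vel=.05); st("up")
env.move_straight(at(0,.22),vel=.15); st("clear")
d=check(); X=cloud(d); p=X[...,:2]-btn; m=(np.hypot(p[...,0],p[...,1])<.008)&(X[...,2]>.08)&(X[...,2]<.12); print("button z",np.median(X[m][:,2]))
cv2.imwrite("pics/c5.png",np.vstack([cv2.resize(k["image"][100:250,150:400],(490,294)) for k in(c,d)]))
E
```

```text
above t14.58 d=0.0002 l=0.0004 z=0.1126 F [-0.2  0.  -0.1]
down True t15.77 d=0.0000 l=0.0000 z=0.0939 F [-2.6 -1.7 12.3]
hold t16.07 d=-0.0000 l=0.0001 z=0.0939 F [-1.8  0.1 12.9]
up t16.80 d=-0.0001 l=-0.0001 z=0.1199 F [-0.1  0.3 -0.9]
clear t17.62 d=-0.0003 l=-0.0005 z=0.2191 F [-0.4  0.1  0.9]
-0.25 board+x (75, 37.7) board-x (3, 37.0) fence+x (28, 36.9)
-0.225 board+x (74, 37.7) board-x (6, 37.9) fence+x (32, 36.3)
-0.2 board+x (79, 37.8) board-x (11, 37.7) fence+x (30, 36.7)
-0.175 board+x (77, 37.6) board-x (10, 37.5) fence+x (28, 37.0)
-0.15 board+x (84, 37.6) board-x (1, 38.0) fence+x (33, 36.7)
-0.125 board+x (80, 37.7) board-x (11, 37.9) fence+x (28, 36.9)
-0.1 board+x (64, 37.1) board-x (34, 37.0) fence+x (22, 37.2)
button z 0.0995894181216691
```

View pics/c5.png

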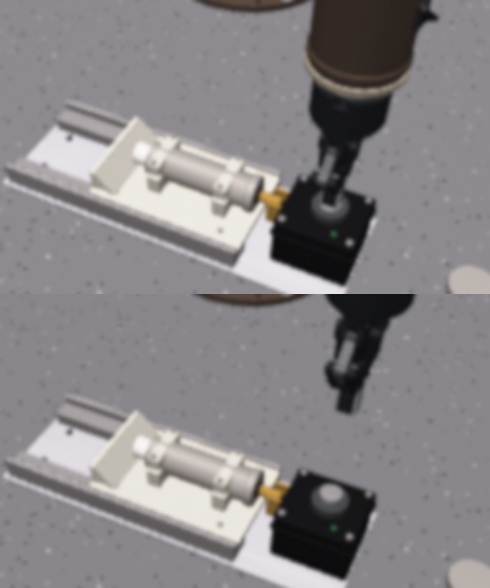

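```bash
python3 -c "
from h import *
st(); env.close_job()"
```

```text
t17.67 d=-0.0003 l=-0.0006 z=0.2187 F [ 0.7  0.9 -0.6]
the job is handed in; nothing more can be done
```

The board is home and the button was pressed afterwards. I handed the job in at 17.7 s on the robot's clock (limit 43 s).

- **Board:** I pushed it with the shut fingertips on the middle of the finger plate, about 97 mm from first contact, until it met the hard stop at the 18 N limit. Depth readings put its top level at 37–38 mm along its whole length on both sides. The fences read 36–37 mm, which is flush within the roughly 2 mm calibration. The connector sits in the fork.
- **Button:** I pressed it once, straight down, until the fingertips stopped at z = 93.9 mm with about 12–13 N on the tool; about 5 N holds it fully down. That is about 6 mm below its top at 100 mm. After release its top read 99.6 mm, so it came back up.
- **End state:** the arm is clear, about 0.12 m above the button, and touching nothing. The housing was not touched on purpose, and the tool path kept clear of it. I did not re-measure the loose items at the end, but the path stayed away from them.

One reading was doubtful: the 3 N stop at first contact left almost no force on the tool, so it may have been noise, though it came where the plate was expected. No check failed.

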